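# Set up the viewing panel and present the glass ball in its dish

### The arm

A 6-joint arm with a two-finger parallel gripper is mounted at the origin on the work surface. World frame = base frame: x ahead of the robot, y to its left, z up, the work surface at z = 0. Lengths are in mm, angles in rad, forces in N, time in s.
With the tool pointing down it reaches from about 300 to 750 mm from the base axis. Payload 8.5 kg.
Tool frame: the origin (TCP) lies at the very end of the fingers, on their centre line; the grasp point (between the pads) lies 19 mm behind it; z points along the fingers, y is the line along which they close (so a half turn about z gives the same grasp; the last joint's range is limited). The gripper opens to 88 mm and grips with 3 to 60 N. Pads are 18 mm wide; open, the fingers measure 123 mm over their backs; the gripper's body (75 mm by 187 mm) begins 45 mm behind the grasp point.
Start: joints at [0.996, 0.381, 1.297, -0, 1.464, -0.215], TCP at [193.638, 514.767, 238.748] pointing down, gripper open.
Joint ranges: [-3.11, 3.11], [-0.89, 2.33], [0.22, 2.48], [-1.42, 4.56], [0.17, 2.85], [-2.88, 2.88]. Speed limits (rad/s): [2.39, 2.39, 3.14, 3.14, 3.14, 3.14].

### API

Orientations are given as a 3x3 rotation matrix whose columns are the frame's x, y, z axes.
In Python, from bench import read_state, camera, camera_model, job_done gives the robot as it stands.
- The arm moves only by the tool move_arm, never from a script. Its argument "targets" is a list of rows, each a list of 6 numbers: the shift along the tool's x, y, z in units of 2.5 cm (1.0 is 2.5 cm), then the turn, a rotation vector about the tool's x, y, z in units of 180 degrees (1.0 is 180 degrees). In form: [[dx, dy, dz, ax, ay, az], ...]. A call has 1 to 12 rows; each row shifts and turns the commanded pose from where the row before left it, along the tool's axes as they then stand; what a row does not reach is not made up. A row lasts 1/12 s, in which the tool goes at most 41.7 mm and 7.16 degrees, less where a joint would pass 70% of its speed; a pose out of reach is approached as far as the arm can. A call with a number of a shift or a turn outside -1 to 1 is refused whole. A call with a gripper value outside its range is refused whole. "grip" is the closure, from 0 (fully open) to 1 (shut), set as the call begins (left out, the last holds). The fingers move at their own pace and stop on an object; the grip force is fixed at half the most. Time passes only in rows, so rows that do not move let the fingers close. It gives the time, the measured TCP pose, the force, the opening and the grip force at its end, in the units of the state.
- read_state(): the state, without advancing time (a new reading comes with each control period).
- camera(name): name is "side" or "top"; returns (picture, depth): 384x512x3 uint8, red, green, blue; 384x512 float32, mm along the optical axis (not along the pixel's ray), 0 where there is no reading.
- camera_model(name): a dict with "camera_matrix" (3x3 intrinsics, pixels), "R" (3x3) and "t" (3): a world point X has camera coordinates R X + t. Camera axes: x right, y down, z forward; pixel columns grow to the right and rows downward; lengths in mm; the calibration is good to about 2 mm. A picture is of the moment at which its call begins. camera_model takes no time and is no camera call.
- job_done(): hands the job in; it is judged then, once.
The state is a dict: "time_s": time; "qpos": joint angles; "dq": joint speeds; "effort": joint torques, N m; "ee_pos": TCP position; "tcp_rot": TCP orientation; "contact_force": force on the tool from outside, world axes, zero at the start; "torque": the same for the moment, N m; "gripper_width": finger opening in mm; "gripper_force": force on a finger pad.
Only numpy, scipy, OpenCV 4.12 (cv2) and the standard library are available. Lean on these libraries where they do the work, as an engineer would, in place of code of your own. Each camera call takes 0.05 s, during which the arm holds its last target. There are 200 camera calls.

### The job

At the inspection corner of the glass store, take the white panel out of the wooden rack by its batten, slide it upright into the slot of the grey viewing stand until it is fully home, and let go of it. Then lift the dish with the loose glass ball by its bridge handle, turn it a quarter turn so that the handle bar runs parallel to the panel, and finish while holding it still and level on the robot's side of the panel: the dish's centre about 10 cm in front of the panel's middle, the ball level with the middle of the panel's visible white face. Keep the ball in the middle of the dish all the while, do not knock the other things on the table about, and do not put the dish down or let it go at the end.

Things in the scene. Friction and masses are not known exactly. Their poses are not given: they have to be found in the camera images.
- panel: White plastic board standing upright in the middle slot of the wooden rack, with a pale wooden batten along its top. Board 5 mm thick (its x), 120 mm wide (its y), 90 mm high (its z); batten 12 mm thick (x), 60 mm long (y), 22 mm high, from 90 to 112 mm above the lower edge. Loose, 0.1 kg, the same both ways round. Origin: middle of the lower edge; z up.
- panel_grip (a point): Centre of the panel's batten, 101 mm above the panel's lower edge: the place to pinch it, across its 12 mm thickness (along the panel's x).
- rack: Fixed wooden rack, 124 mm (x) by 150 mm (y), 20 mm high, three slots along its y. The panel stands loosely in the middle one (12 mm wide, floor 8 mm above the table): lift it straight up. Short brown card sheets, fixed, stand in the outer slots, 44 mm either side of the panel, tops 60 mm above the table. Origin: centre of its underside.
- stand: Fixed grey viewing stand, a block 68 mm (x) by 170 mm (y), 42 mm high, with one upright slot along its y in the middle of its top. Its -x side looks roughly towards the robot. Origin: centre of its underside on the table; z up.
- slot (a point): Centre of the floor of the stand's slot, 12 mm above the table. Slot 8 mm wide (stand's x), 126 mm long (stand's y), 30 mm deep, open at the top, square edges. The panel fully home has its origin here, its y along the stand's y, its white face showing from 42 to 102 mm above the table, batten top at 124 mm.
- view_spot (a point): Empty point 100 mm in front of the panel's middle plane on the stand's -x side, 72 mm above the table (middle of the panel's visible face): where the ball's centre should be held, dish axis through it.
- dish: Round aluminium dish on the table, 110 mm across, rim 22 mm high, 0.25 kg, with the loose ball in it. Its floor is a shallow cone (8 degrees, lowest at the centre, 6 mm above the underside): a 7 degree tilt or a jerk over 1 m/s2 lets the ball roll off centre. A bridge handle on two uprights at the rim crosses over it along the dish's x. Origin: centre of the underside; z up.
- dish_grip (a point): Middle of the straight steel handle bar, on the dish's axis, 85 mm above its underside: pinch it here across its 10 mm width (along the dish's y). Bar 14 mm high, 110 mm long (along the dish's x). At the start the bar runs roughly across the panel's plane (world x). The ball's top is 54 mm below it.
- ball_center (a point): Centre of the loose glass ball, 25 mm in diameter, 20 g; at rest in the middle of the dish its centre lies 19 mm above the dish's underside.
- carton: Bystander: closed brown cardboard carton 100 x 75 x 70 mm. Origin: centre of its underside.
- tape_roll: Bystander: roll of clear tape lying flat, 90 mm across, 25 mm high. Origin: centre of its underside.
- jar: Bystander: closed glass jar, 60 mm across, 85 mm high. Origin: centre of its underside.
- screwdriver: Bystander: screwdriver lying on the table.
- tube_offcut: Bystander: short piece of glass rod 22 mm in diameter, 110 mm long, lying on the table.
- beaker: Bystander: white open cup 60 mm across, 75 mm high. Origin: centre of its underside.
- small_carton: Bystander: small brown carton 60 x 50 x 45 mm. Origin: centre of its underside.

How it is judged:
By the outcome, as a careful person would: the job done as asked, in the order asked, and still so for the second after the job is handed in, while the arm keeps its last pose, push and grip.
It also fails if it takes over 64 s, if anything falls off the work surface, if the arm or the gripper's body presses on something with over 40 N, if the wrist force passes 120 N, or if a joint passes its speed limit or range.

## Working session

There is one attempt and no reset: what is moved stays moved. The work goes in short steps, Python scripts to look and compute and a tool call to move; the robot and the scene stay as the last step left them, time stands still between calls to the robot, and variables do not carry over. Pictures are saved under pics/ and viewed, at most 10 in all, crops included, and the job is handed in when it is done.

Besides the shell and the picture viewer there is one more tool, called after "Emit:" by a JSON object that holds its "op" and its "data", one argument or row to a line. move_arm: Moves the arm, as the interface text tells. Shifts and turns lie within -1 to 1; 1 stands for 2.5 cm of shift or 180 degrees of turn. Its arguments: {"type":"object","properties":{"targets":{"type":"array","items":{"type":"array","items":{"type":"number"}}},"grip":{"type":"number"}},"required":["targets"]}

```bash
ls; mkdir -p pics
cat > h.py <<'E'
import numpy as np, cv2
from bench import read_state, camera, camera_model, job_done
def world(name,depth):
    m=camera_model(name);K=np.array(m["camera_matrix"]);R=np.array(m["R"]);t=np.array(m["t"])
    v,u=np.mgrid[:384,:512];p=np.stack([u,v,np.ones_like(u)],-1)@np.linalg.inv(K).T*depth[...,None]
    return (p-t)@R
E
python3 - <<'E'
from h import *
for n in("top","side"):
    p,d=camera(n);np.savez(n+"0",p=p,d=d);cv2.imwrite(f"pics/{n}0.png",cv2.resize(p[...,::-1],(800,600)))
    m=camera_model(n);R=np.array(m["R"]);print(n,-R.T@np.array(m["t"]),R.round(2).tolist(),m["camera_matrix"])
s=read_state();print(s)
E
```

```text
pics
top [ 381.16637387    7.36201974 1108.24435995] [[0.05, -1.0, -0.0], [-0.97, -0.05, -0.22], [0.22, 0.01, -0.97]] [[375.18750675   0.         252.6632284 ]
 [  0.         375.18750675 194.94811683]
 [  0.           0.           1.        ]]
side [ 465.04979942 -765.75687164  522.93506533] [[0.98, -0.17, -0.03], [-0.1, -0.47, -0.88], [0.14, 0.87, -0.48]] [[396.17415298   0.         257.87636983]
 [  0.         396.17415298 191.98574089]
 [  0.           0.           1.        ]]
{'time_s': 0.1, 'qpos': array([ 9.95663949e-01,  3.81144317e-01,  1.29809549e+00, -1.99314118e-05,
        1.46359524e+00, -2.15296605e-01]), 'dq': array([ 1.53125760e-03,  6.72425822e-05, -3.81119787e-03,  1.18185130e-03,
        5.47599646e-05,  2.38219806e-04]), 'effort': array([ 3.34483644e-03, -4.38649249e+01, -2.24909431e+01,  7.14529445e-02,
        3.42438603e-02, -6.57538408e-05]), 'ee_pos': array([193.54608497, 514.57967785, 238.22126001]), 'tcp_rot': array([[-9.35955338e-01,  3.52118120e-01, -6.59168696e-04],
       [ 3.52118651e-01,  9.35954778e-01, -1.05330118e-03],
       [ 2.46065661e-04, -1.21794845e-03, -9.99999228e-01]]), 'contact_force': array([-0.39206981, -0.60463583, -0.40725632]), 'torque': array([-0.00126564, -0.03810012, -0.02749682]), 'gripper_force': 0.0, 'gripper_width': 88.18761529127843}
```

View pics/top0.png

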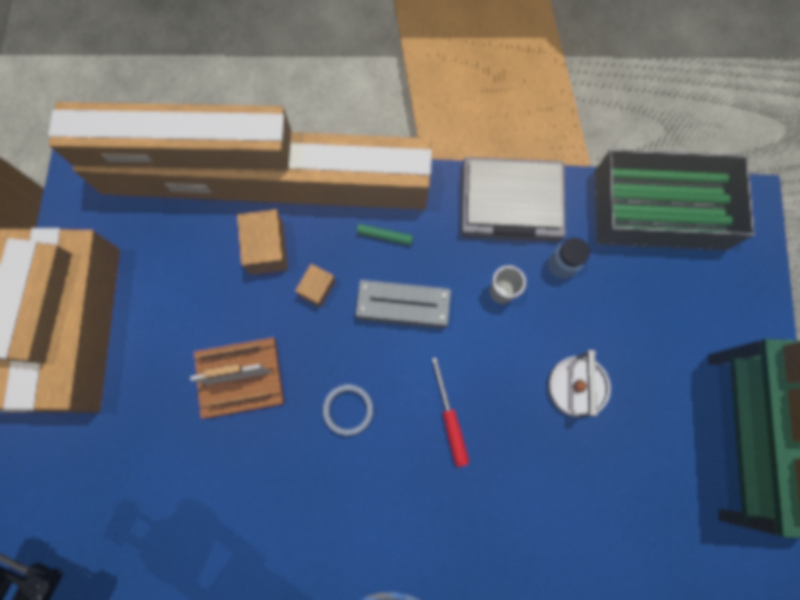

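View pics/side0.png

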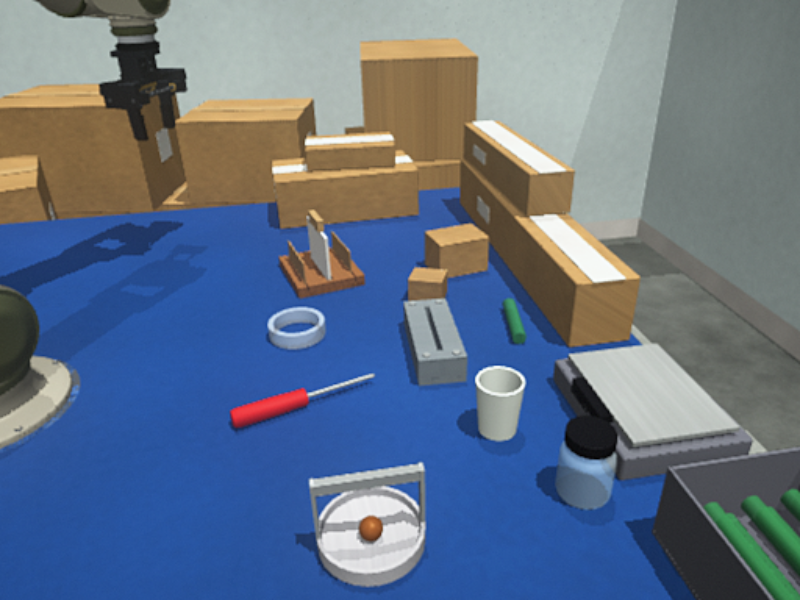

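The top view shows the rack at about (238,377), the batten along (205–240,372), the stand at (403,303) with its slot from (370,298) to (437,303), and the dish at (580,387) with its bar around x≈590. The side view shows the ball centred in the dish and the panel upright. Next I measure from the depth.

```bash
cat > meas.py <<'E'
from h import *
def sel(n,box,z0,z1,tag,p=None,d=None):
    W=world(n,d);u0,v0,u1,v1=[int(round(a*.64)) for a in box]
    P=W[v0:v1,u0:u1].reshape(-1,3);P=P[(d[v0:v1,u0:u1].ravel()>0)&(P[:,2]>z0)&(P[:,2]<z1)]
    if len(P)<5: print(tag,n,len(P));return
    (cx,cy),sz,a=cv2.minAreaRect(P[:,:2].astype(np.float32))
    q=P[:,:2]-P[:,:2].mean(0);w,v=np.linalg.eigh(q.T@q);e=v[:,1]*np.sign(v[1,1]) 
    print(tag,n,len(P),'mean',P.mean(0).round(1),'rect',round(cx,1),round(cy,1),np.round(sz,1),round(a,1),'axis deg',np.degrees(np.arctan2(e[1],e[0])).round(1),'zmed',np.median(P[:,2]).round(1))
if __name__=="__main__":
    f={n:np.load(n+"0.npz") for n in("top","side")}
    T=dict(n="top",d=f["top"]["d"]);S=dict(n="side",d=f["side"]["d"])
    sel(box=(180,330,290,425),z0=105,z1=135,tag="batten",**T)
    sel(box=(180,330,290,425),z0=12,z1=30,tag="rack",**T)
    sel(box=(350,270,460,335),z0=34,z1=55,tag="stand",**T)
    sel(box=(350,270,460,335),z0=-5,z1=34,tag="slot/side",**T)
    sel(box=(540,340,620,425),z0=70,z1=105,tag="bar",**T)
    sel(box=(540,340,620,425),z0=12,z1=35,tag="dish",**T)
    sel(box=(290,205,330,240),z0=105,z1=135,tag="batten",**S)
    sel(box=(400,290,470,390),z0=36,z1=52,tag="stand",**S)
    sel(box=(300,460,430,500),z0=70,z1=105,tag="bar",**S)
    sel(box=(300,480,430,590),z0=17,z1=26,tag="dishrim",**S)
    for n in f: cv2.imwrite(f"pics/c_{n}.png",0) if 0 else None
    p=f["top"]["p"][...,::-1]
    c=np.hstack([cv2.resize(p[176:216,226:292],(396,240),interpolation=cv2.INTER_CUBIC),cv2.resize(p[212:272,120:186],(396,360),interpolation=cv2.INTER_CUBIC)[:240],])
    q=f["side"]["p"][...,::-1]
    c2=np.hstack([cv2.resize(q[185:250,250:304],(324,390)[:2],interpolation=cv2.INTER_CUBIC)[:350],cv2.resize(p[215:273,345:395],(400,464),interpolation=cv2.INTER_CUBIC)[:350]])
    o=np.zeros((600,800,3),np.uint8);o[:240,:c.shape[1]]=c;o[245:595,:c2.shape[1]]=c2;cv2.imwrite("pics/crop1.png",o)
E
python3 meas.py
```

```text
batten top 127 mean [479.9 305.7 118.9] rect 480.4 306.9 [12.1 60.2] 12.5 axis deg 103.3 zmed 120.1
rack top 1686 mean [476.9 301.1  20.7] rect 480.1 306.0 [124.7 151.2] 13.1 axis deg 110.5 zmed 20.7
stand top 1267 mean [632.3   6.   42.6] rect 633.3 6.4 [169.7  70. ] 87.1 axis deg 86.8 zmed 42.7
slot/side top 1585 mean [641.6   1.8   3.2] rect 642.9 3.5 [126.6 211.9] 3.0 axis deg 97.4 zmed 1.1
bar top 214 mean [ 497.2 -324.6   91.1] rect 496.9 -325.5 [108.7  12.4] 0.4 axis deg 179.9 zmed 92.3
dish top 657 mean [ 497.4 -323.7   17.9] rect 497.9 -325.4 [105.7 110.1] 12.1 axis deg 92.0 zmed 15.5
batten side 89 mean [479.6 299.4 117.9] rect 480.1 305.0 [12.3 60.2] 14.1 axis deg 106.3 zmed 119.9
stand side 1206 mean [630.4  -6.   44.7] rect 631.8 7.7 [177.5  68.7] 87.1 axis deg 87.2 zmed 45.2
bar side 857 mean [ 495.9 -328.4   90.2] rect 495.5 -326.6 [110.2  14.1] 1.0 axis deg 0.1 zmed 92.3
dishrim side 902 mean [ 494.3 -330.9   22.3] rect 496.0 -326.9 [109.  107.5] 80.9 axis deg 84.3 zmed 23.2
```

View pics/crop1.png

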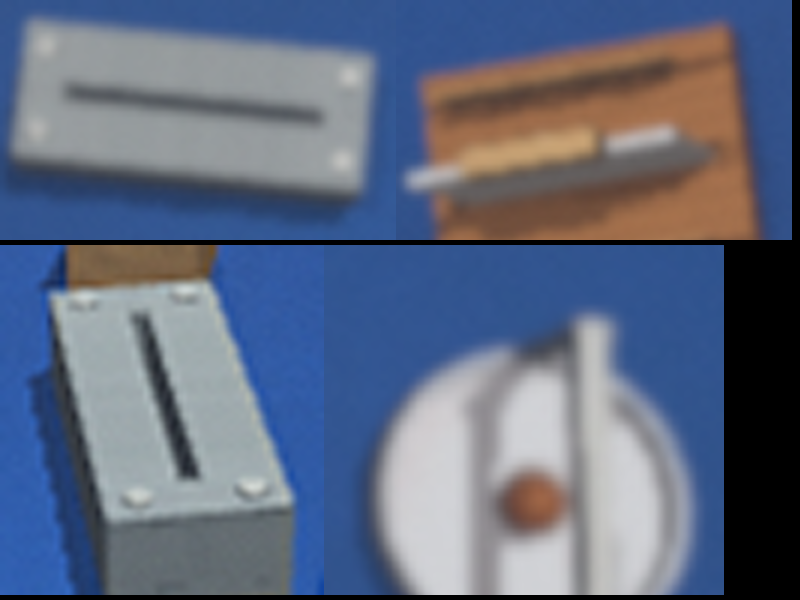

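The depth gives consistent sizes and heights:

| Item | x, y (mm) | Direction | Top z (mm) |
|---|---|---|---|
| Batten | (480.3, 306.3) | panel y axis at 103° | 120 |
| Stand | (632.8, 6.8) | yaw −2.9° | 42 |
| Dish | (496.5, −326) | bar at about 0.5° | bar 92 |

The crop confirms the slot and bar directions. Next I go above the batten.

Emit:
{"op": "move_arm", "data": {
  "targets": [
    [0, 0, 0, 0, 0, 0.0392],
    [0, 0, 0, 0, 0, 0.0392],
    [0, 0, 0, 0, 0, 0.0392],
    [0, 0, 0, 0, 0, 0.0392],
    [0, 0, 0, 0, 0, 0.0392],
    [0, 0, 0, 0, 0, 0.0392],
    [0, 0, 0, 0, 0, 0.0392],
    [0, 0, 0, 0, 0, 0.0392],
    [-0.38, 0.33, 0.1, 0, 0, 0],
    [-0.76, 0.66, 0.2, 0, 0, 0],
    [-0.76, 0.66, 0.2, 0, 0, 0],
    [-0.76, 0.66, 0.2, 0, 0, 0]
  ],
  "grip": 0
}}

```text
time_s: 1.1
ee_pos: [265.9, 461.6, 220.6]
tcp_rot: [[-0.229, 0.973, -0.0], [0.973, 0.229, -0.001], [-0.001, -0.0, -1.0]]
contact_force: [1.1, -0.1, 0.4]
gripper_width: 88.0
gripper_force: 0.0
```

Emit:
{"op": "move_arm", "data": {
  "targets": [
    [-0.76, 0.66, 0.2, 0, 0, 0],
    [-0.76, 0.66, 0.2, 0, 0, 0],
    [-0.76, 0.66, 0.2, 0, 0, 0],
    [-0.76, 0.66, 0.2, 0, 0, 0],
    [-0.76, 0.66, 0.2, 0, 0, 0],
    [-0.76, 0.66, 0.2, 0, 0, 0],
    [-0.76, 0.66, 0.2, 0, 0, 0],
    [-0.76, 0.66, 0.2, 0, 0, 0],
    [-0.76, 0.66, 0.2, 0, 0, 0],
    [-0.76, 0.66, 0.2, 0, 0, 0],
    [-0.44, 0.39, 0.2, 0, 0, 0],
    [0, 0, 0, 0, 0, 0]
  ]
}}

```text
time_s: 2.1
ee_pos: [481.9, 303.8, 164.7]
tcp_rot: [[-0.224, 0.975, -0.002], [0.975, 0.224, -0.001], [-0.001, -0.002, -1.0]]
contact_force: [-0.7, -0.9, -0.2]
gripper_width: 87.8
gripper_force: 0.0
```

```bash
cat > st.py <<'E'
from h import *
import sys
s=read_state();R=s["tcp_rot"]
print('t',s["time_s"],'pos',s["ee_pos"].round(1),'y-yaw',np.degrees(np.arctan2(R[1,1],R[0,1])).round(2),'z',R[:,2].round(4),'F',s["contact_force"].round(1),'M',np.round(s["torque"],2),'w',round(s["gripper_width"],1),'gf',round(s["gripper_force"],1),'q',s["qpos"].round(2))
if len(sys.argv)>3:
    d=np.array([float(a) for a in sys.argv[1:4]])-s["ee_pos"];print('tool units',(R.T@d/25).round(2))
E
python3 st.py 480.3 306.3 90
```

```text
t 2.1 pos [481.9 303.8 164.7] y-yaw 12.92 z [-0.0016 -0.0011 -1.    ] F [-0.7 -0.9 -0.2] M [-0.03  0.06 -0.01] w 87.8 gf 0.0 q [ 0.36  0.48  1.36 -0.    1.3   0.13]
tool units [ 0.11 -0.03  2.99]
```

Emit:
{"op": "move_arm", "data": {
  "targets": [
    [0.11, -0.03, 0, 0, 0, 0],
    [0, 0, 0.4, 0, 0, 0],
    [0, 0, 0.5, 0, 0, 0],
    [0, 0, 0.5, 0, 0, 0],
    [0, 0, 0.5, 0, 0, 0],
    [0, 0, 0.5, 0, 0, 0],
    [0, 0, 0.35, 0, 0, 0],
    [0, 0, 0.2, 0, 0, 0],
    [0, 0, 0, 0, 0, 0],
    [0, 0, 0, 0, 0, 0]
  ]
}}

```text
time_s: 2.93
ee_pos: [478.6, 309.0, 92.7]
tcp_rot: [[-0.225, 0.974, 0.0], [0.974, 0.225, 0.0], [0.0, 0.0, -1.0]]
contact_force: [-0.2, 0.0, 0.1]
gripper_width: 88.1
gripper_force: 0.0
```

```bash
python3 st.py 480.3 306.3 90
python3 - <<'E'
from h import *
p,d=camera("side");cv2.imwrite("pics/g1.png",cv2.resize(p[100:210,130:270,::-1],(760,597),interpolation=cv2.INTER_CUBIC))
E
```

```text
t 2.9333 pos [478.6 309.   92.7] y-yaw 12.98 z [ 2.e-04  1.e-04 -1.e+00] F [-0.2  0.   0.1] M [-0.07  0.05 -0.04] w 88.1 gf 0.0 q [0.37 0.56 1.45 0.   1.13 0.14]
tool units [-0.12  0.04  0.11]
```

View pics/g1.png

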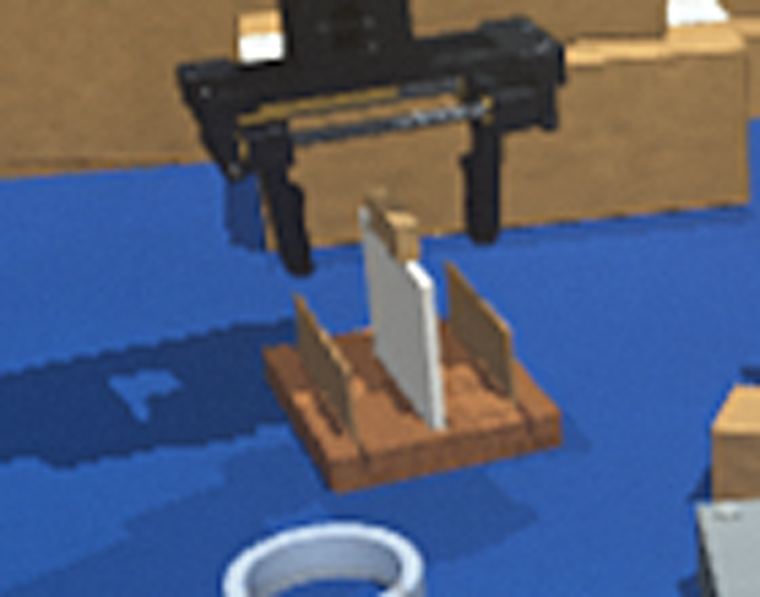

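The fingers straddle the batten cleanly, at about (285,265) and (485,235) in the crop. I make a small correction and close.

Emit:
{"op": "move_arm", "data": {
  "targets": [
    [-0.11, 0.04, 0.09, 0, 0, 0],
    [0, 0, 0, 0, 0, 0]
  ]
}}

```text
time_s: 3.15
ee_pos: [480.7, 305.9, 90.4]
tcp_rot: [[-0.224, 0.975, 0.001], [0.975, 0.224, 0.0], [-0.0, 0.001, -1.0]]
contact_force: [0.6, 0.3, 0.8]
gripper_width: 88.0
gripper_force: 0.0
```

Emit:
{"op": "move_arm", "data": {
  "targets": [
    [0, 0, 0, 0, 0, 0],
    [0, 0, 0, 0, 0, 0],
    [0, 0, 0, 0, 0, 0],
    [0, 0, 0, 0, 0, 0],
    [0, 0, 0, 0, 0, 0],
    [0, 0, 0, 0, 0, 0],
    [0, 0, 0, 0, 0, 0],
    [0, 0, 0, 0, 0, 0],
    [0, 0, 0, 0, 0, 0],
    [0, 0, 0, 0, 0, 0]
  ],
  "grip": 1
}}

```text
time_s: 3.98
ee_pos: [480.4, 306.2, 90.2]
tcp_rot: [[-0.224, 0.975, -0.0], [0.975, 0.224, -0.0], [-0.0, -0.0, -1.0]]
contact_force: [-0.6, 0.3, -0.0]
gripper_width: 23.6
gripper_force: 0.0
```

```bash
python3 st.py
```

```text
t 3.9833 pos [480.4 306.2  90.2] y-yaw 12.94 z [-0. -0. -1.] F [-0.6  0.3 -0. ] M [-0.08  0.01 -0.03] w 23.6 gf 0.0 q [ 0.36  0.56  1.46 -0.    1.12  0.13]
```

Emit:
{"op": "move_arm", "data": {
  "targets": [
    [0, 0, 0, 0, 0, 0],
    [0, 0, 0, 0, 0, 0],
    [0, 0, 0, 0, 0, 0],
    [0, 0, 0, 0, 0, 0],
    [0, 0, 0, 0, 0, 0]
  ]
}}

```text
time_s: 4.4
ee_pos: [480.4, 306.2, 90.3]
tcp_rot: [[-0.224, 0.975, 0.0], [0.975, 0.224, 0.0], [-0.0, 0.0, -1.0]]
contact_force: [0.1, -0.1, 0.8]
gripper_width: 11.6
gripper_force: 30.0
```

Emit:
{"op": "move_arm", "data": {
  "targets": [
    [0, 0, -0.1, 0, 0, 0],
    [0, 0, -0.2, 0, 0, 0],
    [0, 0, -0.3, 0, 0, 0],
    [0, 0, -0.4, 0, 0, 0],
    [0, 0, -0.5, 0, 0, 0],
    [0, 0, -0.5, 0, 0, 0],
    [0, 0, -0.5, 0, 0, 0],
    [0, 0, -0.5, 0, 0, 0],
    [0, 0, -0.3, 0, 0, 0],
    [0, 0, -0.2, 0, 0, 0],
    [0, 0, -0.1, 0, 0, 0],
    [0, 0, 0, 0, 0, 0]
  ]
}}

```text
time_s: 5.4
ee_pos: [480.4, 306.2, 180.6]
tcp_rot: [[-0.224, 0.975, 0.0], [0.975, 0.224, 0.0], [0.0, 0.0, -1.0]]
contact_force: [0.1, -0.9, -1.8]
gripper_width: 11.4
gripper_force: 30.0
```

```bash
python3 st.py
```

```text
t 5.4 pos [480.4 306.2 180.6] y-yaw 12.94 z [ 4.e-04  2.e-04 -1.e+00] F [ 0.1 -0.9 -1.8] M [-0.06  0.07  0.  ] w 11.4 gf 30.0 q [0.36 0.46 1.34 0.   1.34 0.13]
```

Emit:
{"op": "move_arm", "data": {
  "targets": [
    [0, 0, 0, 0, 0, 0.0294],
    [0, 0, 0, 0, 0, 0.0294],
    [0, 0, 0, 0, 0, 0.0293],
    [-0.25, 0.14, 0, 0, 0, 0],
    [-0.5, 0.29, 0, 0, 0, 0],
    [-0.75, 0.43, 0, 0, 0, 0],
    [-0.75, 0.43, 0, 0, 0, 0],
    [-0.75, 0.43, 0, 0, 0, 0],
    [-0.75, 0.43, 0, 0, 0, 0],
    [-0.75, 0.43, 0, 0, 0, 0],
    [-0.75, 0.43, 0, 0, 0, 0],
    [-0.75, 0.43, 0, 0, 0, 0]
  ]
}}

```text
time_s: 6.4
ee_pos: [558.9, 150.4, 179.8]
tcp_rot: [[0.048, 0.999, -0.001], [0.999, -0.048, -0.0], [-0.0, -0.001, -1.0]]
contact_force: [-0.1, -0.3, -1.6]
gripper_width: 11.6
gripper_force: 30.0
```

Emit:
{"op": "move_arm", "data": {
  "targets": [
    [-0.75, 0.43, 0, 0, 0, 0],
    [-0.75, 0.43, 0, 0, 0, 0],
    [-0.75, 0.43, 0, 0, 0, 0],
    [-0.75, 0.43, 0, 0, 0, 0],
    [-0.75, 0.43, 0, 0, 0, 0],
    [-0.75, 0.43, 0, 0, 0, 0],
    [-0.75, 0.43, 0, 0, 0, 0],
    [-0.5, 0.29, 0, 0, 0, 0],
    [-0.25, 0.15, 0, 0, 0, 0],
    [-0.1, 0.06, 0, 0, 0, 0],
    [0, 0, 0, 0, 0, 0],
    [0, 0, 0, 0, 0, 0]
  ]
}}

```text
time_s: 7.4
ee_pos: [638.2, -4.0, 180.2]
tcp_rot: [[0.05, 0.999, -0.0], [0.999, -0.05, 0.0], [0.0, -0.0, -1.0]]
contact_force: [-0.6, 0.5, -1.0]
gripper_width: 11.7
gripper_force: 30.0
```

```bash
python3 st.py 632.8 6.8 180
```

```text
t 7.4 pos [638.2  -4.  180.2] y-yaw -2.86 z [-4.e-04  3.e-04 -1.e+00] F [-0.6  0.5 -1. ] M [-0.06  0.11 -0.01] w 11.7 gf 30.0 q [-0.19  0.58  1.13  0.    1.44 -0.14]
tool units [ 0.42 -0.24  0.01]
```

Emit:
{"op": "move_arm", "data": {
  "targets": [
    [0.14, -0.08, 0, 0, 0, 0],
    [0.28, -0.16, 0.2, 0, 0, 0],
    [0, 0, 0.4, 0, 0, 0],
    [0, 0, 0.4, 0, 0, 0],
    [0, 0, 0.4, 0, 0, 0],
    [0, 0, 0.27, 0, 0, 0],
    [0, 0, 0.1, 0, 0, 0],
    [0, 0, 0, 0, 0, 0],
    [0, 0, 0, 0, 0, 0]
  ]
}}

```text
time_s: 8.15
ee_pos: [633.2, 5.9, 136.0]
tcp_rot: [[0.051, 0.999, 0.0], [0.999, -0.051, -0.0], [-0.0, 0.0, -1.0]]
contact_force: [-0.6, -0.7, -0.5]
gripper_width: 11.7
gripper_force: 30.0
```

```bash
python3 st.py 632.8 6.8 135
python3 - <<'E'
from h import *
from meas import sel
p,d=camera("side");np.savez("side1",p=p,d=d)
P,D=camera("top");np.savez("top1",p=P,d=D)
cv2.imwrite("pics/s1.png",cv2.resize(p[100:260,215:345,::-1],(487,600),interpolation=cv2.INTER_CUBIC))
W=world("side",d);Wt=world("top",D)
def pr(n,W,p,x0,x1,y0,y1,z0,z1,tag,white=True):
    m=(W[...,0]>x0)&(W[...,0]<x1)&(W[...,1]>y0)&(W[...,1]<y1)&(W[...,2]>z0)&(W[...,2]<z1)
    if white:m&=p.min(-1)>110
    Q=W[m]
    if len(Q)<5:return print(tag,n,len(Q))
    (cx,cy),sz,a=cv2.minAreaRect(Q[:,:2].astype(np.float32))
    q=Q[:,:2]-Q[:,:2].mean(0);w,v=np.linalg.eigh(q.T@q)
    print(tag,n,len(Q),Q.mean(0).round(1),'lo',np.percentile(Q,2,axis=0).round(1),'hi',np.percentile(Q,98,axis=0).round(1),'rect',round(cx,1),round(cy,1),np.round(sz,1),round(a,1))
for n,w,i in(("side",W,p),("top",Wt,P)):
    pr(n,w,i,590,680,-80,100,60,140,"panel")
    pr(n,w,i,590,680,-100,110,36,48,"stand",False)
E
```

```text
t 8.15 pos [633.2   5.9 136. ] y-yaw -2.93 z [ 2.e-04 -0.e+00 -1.e+00] F [-0.6 -0.7 -0.5] M [-0.06 -0.01 -0.07] w 11.7 gf 30.0 q [-0.18  0.61  1.21  0.    1.33 -0.13]
tool units [ 0.04 -0.02  0.04]
panel side 277 [630.  -17.4  98.2] lo [627.4 -53.3  62.7] hi [632.7  51.1 135.8] rect 632.1 3.2 [116.7   5. ] 87.5
stand side 1003 [627.8 -13.9  44.6] lo [596.1 -78.6  37.3] hi [665.5  86.7  47.2] rect 632.0 6.8 [174.6  68.8] 86.7
panel top 2
stand top 109 [624.6 -70.3  42.8] lo [595.  -78.9  37.7] hi [661.8 -46.   46.6] rect 632.9 -67.7 [76.8 35.3] 16.8
```

View pics/s1.png

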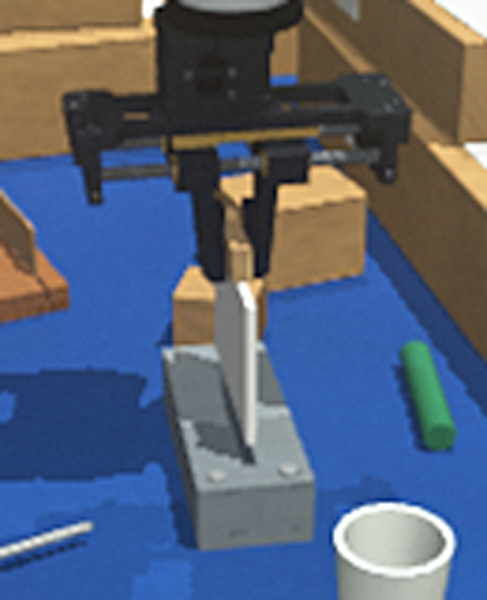

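The panel is upright just above the slot: its near lower corner is at crop (250,443) and the slot end at about (250,460). I compare the two in the same camera.

Run:
```python
from h import *
a=np.load("side0.npz");b=np.load("side1.npz")
A=cv2.resize(a["p"][190:245,255:300,::-1],(390,477),interpolation=cv2.INTER_CUBIC)
B=cv2.resize(b["p"][180:235,255:300,::-1],(390,477),interpolation=cv2.INTER_CUBIC)
cv2.imwrite("pics/ab.png",np.hstack([A,B]))
```

```text
(no output)
```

View pics/ab.png

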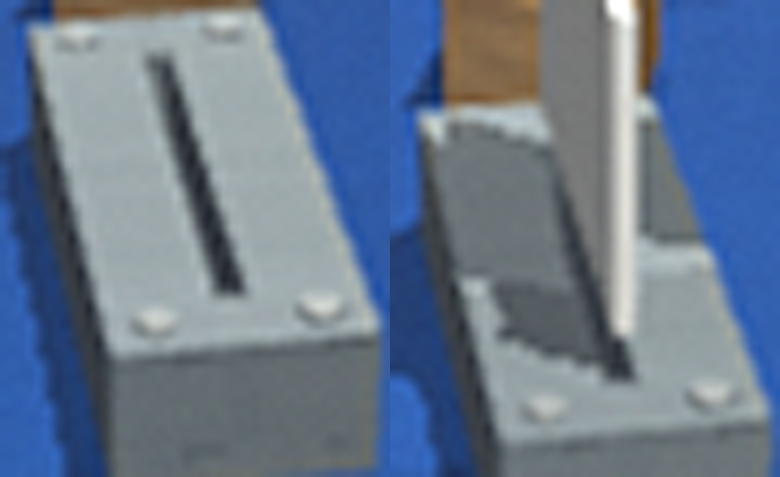

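Left: the slot's near end is at (214–244,294) and its far end at (148–172,56). Right: the panel's near lower end is at (607–634,334).

Run:
```python
from h import *
m=camera_model("side");K=np.array(m["camera_matrix"]);R=np.array(m["R"]);t=np.array(m["t"]);C=-R.T@t
def ray(x,y,u0,v0,z):
    u=u0+(x+.5)/8.667-.5;v=v0+(y+.5)/8.667-.5
    d=R.T@np.linalg.solve(K,[u,v,1]);return C+d*(z-C[2])/d[2]
n=[ray(214,295,255,190,42),ray(244,294,255,190,42)];f=[ray(148,57,255,190,42),ray(172,55,255,190,42)]
print(np.round(n+f,1));N=np.mean(n,0);F=np.mean(f,0);print('slot ctr',(N+F)/2,'len',np.linalg.norm(N-F),'yaw',np.degrees(np.arctan2(*(F-N)[1::-1])))
p=[ray(607-390,335,255,180,53.8),ray(634-390,334,255,180,53.8)];print(np.round(p,1),np.mean(p,0)-N)
p=[ray(605-390,380,255,180,42),ray(635-390,379,255,180,42)];print(np.round(p,1))
```

```text
[[625.8 -51.7  42. ]
 [633.4 -52.8  42. ]
 [634.5  72.7  42. ]
 [641.4  72.3  42. ]]
slot ctr [633.77256409  10.1065879   42.        ] len 125.0316875204701 yaw 86.17770260789769
[[627.3 -48.5  53.8]
 [634.1 -49.4  53.8]] [ 1.11408037  3.32614845 11.8       ]
[[626.3 -51.   42. ]
 [633.8 -52.1  42. ]]
```

Emit:
{"op": "move_arm", "data": {
  "targets": [
    [0, -0.03, 0, 0, 0, 0],
    [0, 0, 0.1, 0, 0, 0],
    [0, 0, 0.1, 0, 0, 0],
    [0, 0, 0.1, 0, 0, 0],
    [0, 0, 0.1, 0, 0, 0],
    [0, 0, 0.1, 0, 0, 0],
    [0, 0, 0.1, 0, 0, 0],
    [0, 0, 0.04, 0, 0, 0],
    [0, 0, 0, 0, 0, 0]
  ]
}}

```text
time_s: 9.0
ee_pos: [632.2, 6.1, 119.6]
tcp_rot: [[0.051, 0.999, -0.001], [0.999, -0.051, 0.0], [0.0, -0.001, -1.0]]
contact_force: [-1.4, -0.2, -1.5]
gripper_width: 11.6
gripper_force: 30.0
```

```bash
python3 st.py 632.5 6.2 94
```

```text
t 9.0 pos [632.2   6.1 119.6] y-yaw -2.92 z [-6.e-04  1.e-04 -1.e+00] F [-1.4 -0.2 -1.5] M [-0.02  0.04 -0.03] w 11.6 gf 30.0 q [-0.18  0.62  1.23  0.    1.29 -0.13]
tool units [0.01 0.01 1.03]
```

It is in the slot with no push-back. I continue down.

Emit:
{"op": "move_arm", "data": {
  "targets": [
    [0, 0, 0.12, 0, 0, 0],
    [0, 0, 0.16, 0, 0, 0],
    [0, 0, 0.16, 0, 0, 0],
    [0, 0, 0.16, 0, 0, 0],
    [0, 0, 0.16, 0, 0, 0],
    [0, 0, 0.1, 0, 0, 0],
    [0, 0, 0.06, 0, 0, 0],
    [0, 0, 0, 0, 0, 0]
  ]
}}

```text
time_s: 9.67
ee_pos: [632.1, 6.0, 96.6]
tcp_rot: [[0.051, 0.999, -0.001], [0.999, -0.051, 0.0], [0.0, -0.001, -1.0]]
contact_force: [-0.3, 0.2, -1.6]
gripper_width: 11.7
gripper_force: 30.0
```

```bash
python3 st.py 632.5 6.2 94
```

```text
t 9.6667 pos [632.1   6.   96.6] y-yaw -2.92 z [-6.e-04  1.e-04 -1.e+00] F [-0.3  0.2 -1.6] M [-0.07  0.08  0.  ] w 11.7 gf 30.0 q [-0.18  0.65  1.26 -0.    1.24 -0.13]
tool units [0.01 0.01 0.1 ]
```

Emit:
{"op": "move_arm", "data": {
  "targets": [
    [0, 0, 0.03, 0, 0, 0],
    [0, 0, 0.03, 0, 0, 0],
    [0, 0, 0.03, 0, 0, 0],
    [0, 0, 0.02, 0, 0, 0],
    [0, 0, 0, 0, 0, 0]
  ]
}}

```text
time_s: 10.08
ee_pos: [632.3, 6.0, 94.3]
tcp_rot: [[0.051, 0.999, 0.0], [0.999, -0.051, -0.0], [-0.0, 0.0, -1.0]]
contact_force: [0.4, 0.6, -1.3]
gripper_width: 11.6
gripper_force: 30.0
```

```bash
python3 st.py 632.5 6.2 94
```

```text
t 10.0833 pos [632.3   6.   94.3] y-yaw -2.92 z [ 2.e-04 -0.e+00 -1.e+00] F [ 0.4  0.6 -1.3] M [-0.1   0.08 -0.  ] w 11.6 gf 30.0 q [-0.18  0.65  1.26  0.    1.23 -0.13]
tool units [0.01 0.01 0.01]
```

Emit:
{"op": "move_arm", "data": {
  "targets": [
    [0, 0, 0.02, 0, 0, 0],
    [0, 0, 0.02, 0, 0, 0],
    [0, 0, 0, 0, 0, 0]
  ]
}}

```text
time_s: 10.33
ee_pos: [632.7, 6.0, 94.2]
tcp_rot: [[0.051, 0.999, 0.002], [0.999, -0.051, -0.0], [-0.0, 0.002, -1.0]]
contact_force: [-0.6, -0.2, 4.5]
gripper_width: 11.4
gripper_force: 30.0
```

```bash
python3 st.py 632.5 6.2 94
```

```text
t 10.3333 pos [632.7   6.   94.2] y-yaw -2.92 z [ 1.8e-03 -3.0e-04 -1.0e+00] F [-0.6 -0.2  4.5] M [ 0.    0.27 -0.05] w 11.4 gf 30.0 q [-0.18  0.65  1.26  0.    1.23 -0.13]
tool units [ 0.01 -0.01  0.01]
```

The floor contact shows at the expected height: TCP 94.2 means the lower edge is at 12. I release and rise.

Emit:
{"op": "move_arm", "data": {
  "targets": [
    [0, 0, 0, 0, 0, 0],
    [0, 0, 0, 0, 0, 0],
    [0, 0, 0, 0, 0, 0],
    [0, 0, 0, 0, 0, 0],
    [0, 0, 0, 0, 0, 0],
    [0, 0, 0, 0, 0, 0]
  ],
  "grip": 0
}}

```text
time_s: 10.83
ee_pos: [632.2, 6.0, 93.1]
tcp_rot: [[0.051, 0.999, -0.0], [0.999, -0.051, 0.0], [-0.0, -0.0, -1.0]]
contact_force: [0.2, 0.8, 0.3]
gripper_width: 49.4
gripper_force: 0.0
```

Emit:
{"op": "move_arm", "data": {
  "targets": [
    [0, 0, -0.2, 0, 0, 0],
    [0, 0, -0.4, 0, 0, 0],
    [0, 0, -0.6, 0, 0, 0],
    [0, 0, -0.8, 0, 0, 0],
    [0, 0, -0.8, 0, 0, 0],
    [0, 0, -0.5, 0, 0, 0],
    [0, 0, -0.2, 0, 0, 0],
    [0, 0, 0, 0, 0, 0]
  ]
}}

```text
time_s: 11.5
ee_pos: [632.7, 6.0, 182.6]
tcp_rot: [[0.051, 0.999, 0.003], [0.999, -0.051, -0.001], [-0.0, 0.003, -1.0]]
contact_force: [0.9, -0.5, -0.1]
gripper_width: 87.9
gripper_force: 0.0
```

```bash
python3 st.py 496.5 -326 185
python3 - <<'E'
from h import *
p,d=camera("side");cv2.imwrite("pics/s2.png",cv2.resize(p[120:260,215:345,::-1],(557,600),interpolation=cv2.INTER_CUBIC));np.savez("side2",p=p,d=d)
W=world("side",d);m=(W[...,0]>590)&(W[...,0]<680)&(W[...,1]>-80)&(W[...,1]<100)&(W[...,2]>50)&(W[...,2]<135)
Q=W[m];print(len(Q),Q.min(0),Q.max(0),cv2.minAreaRect(Q[:,:2].astype(np.float32)))
for a,b in((50,70),(70,90),(90,104),(104,130)):
    q=Q[(Q[:,2]>a)&(Q[:,2]<b)&(Q[:,1]>-45)];print(a,len(q),np.median(q[:,0]+(q[:,1]-6)*-.0506) if len(q) else 0)
E
```

```text
t 11.5 pos [632.7   6.  182.6] y-yaw -2.92 z [ 3.e-03 -5.e-04 -1.e+00] F [ 0.9 -0.5 -0.1] M [-0.01  0.04 -0.01] w 87.9 gf 0.0 q [-0.18  0.57  1.14 -0.    1.43 -0.13]
tool units [-13.54  -4.76  -0.11]
364 [625.0079291  -54.1948038   50.51561854] [638.36460451  57.98809564 129.04041686] ((631.5636596679688, 1.8709144592285156), (112.23223876953125, 12.179438591003418), 88.17871856689453)
50 59 629.6532549380969
70 61 629.7086450307231
90 28 629.8198313084504
104 155 630.9117778478087
```

View pics/s2.png

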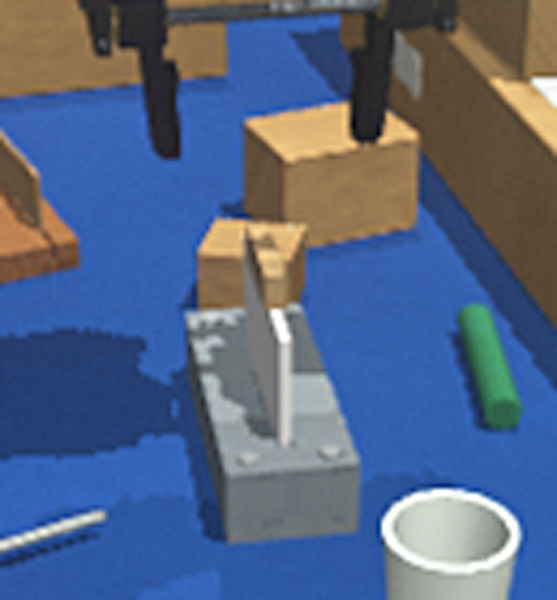

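The panel stands upright and fully home, with its near edge at crop (285,440) flush in the slot and its face plane vertical. Next I go to the dish.

Emit:
{"op": "move_arm", "data": {
  "targets": [
    [0, 0, 0, 0, 0, 0.0395],
    [0, 0, 0, 0, 0, 0.0395],
    [0, 0, 0, 0, 0, 0.0395],
    [0, 0, 0, 0, 0, 0.0395],
    [0, 0, 0, 0, 0, 0.0395],
    [0, 0, 0, 0, 0, 0.0395],
    [0, 0, 0, 0, 0, 0.0395],
    [0, 0, 0, 0, 0, 0.0395],
    [0, 0, 0, 0, 0, 0.0395],
    [0, 0, 0, 0, 0, 0.0395],
    [0, 0, 0, 0, 0, 0.0395],
    [0, 0, 0, 0, 0, 0.0395]
  ]
}}

```text
time_s: 12.55
ee_pos: [631.8, 6.1, 179.4]
tcp_rot: [[1.0, 0.025, -0.002], [0.025, -1.0, 0.0], [-0.002, -0.0, -1.0]]
contact_force: [-0.6, -0.1, -0.1]
gripper_width: 88.5
gripper_force: 0.0
```

Emit:
{"op": "move_arm", "data": {
  "targets": [
    [0, 0, 0, 0, 0, 0.0077],
    [-0.18, 0.44, 0, 0, 0, 0],
    [-0.36, 0.88, 0, 0, 0, 0],
    [-0.36, 0.88, 0, 0, 0, 0],
    [-0.36, 0.88, 0, 0, 0, 0],
    [-0.36, 0.88, 0, 0, 0, 0],
    [-0.36, 0.88, 0, 0, 0, 0],
    [-0.36, 0.88, 0, 0, 0, 0],
    [-0.36, 0.88, 0, 0, 0, 0],
    [-0.36, 0.88, 0, 0, 0, 0],
    [-0.36, 0.88, 0, 0, 0, 0],
    [-0.36, 0.88, 0, 0, 0, 0]
  ]
}}

```text
time_s: 13.55
ee_pos: [538.0, -227.1, 180.4]
tcp_rot: [[1.0, 0.01, -0.001], [0.01, -1.0, 0.0], [-0.001, -0.0, -1.0]]
contact_force: [1.4, 0.9, -0.3]
gripper_width: 87.9
gripper_force: 0.0
```

Emit:
{"op": "move_arm", "data": {
  "targets": [
    [-0.36, 0.88, 0, 0, 0, 0],
    [-0.36, 0.88, 0, 0, 0, 0],
    [-0.36, 0.88, 0, 0, 0, 0],
    [-0.36, 0.88, 0, 0, 0, 0],
    [-0.18, 0.44, 0, 0, 0, 0],
    [-0.03, 0.08, 0, 0, 0, 0],
    [0, 0, 0, 0, 0, 0],
    [0, 0, 0, 0, 0, 0]
  ]
}}

```text
time_s: 14.22
ee_pos: [498.9, -326.0, 180.6]
tcp_rot: [[1.0, 0.008, -0.0], [0.008, -1.0, 0.001], [-0.0, -0.001, -1.0]]
contact_force: [-0.4, -0.1, -0.5]
gripper_width: 88.4
gripper_force: 0.0
```

```bash
python3 st.py 496.5 -326 66
```

```text
t 14.2167 pos [ 498.9 -326.   180.6] y-yaw -89.54 z [-2.e-04  5.e-04 -1.e+00] F [-0.4 -0.1 -0.5] M [0.01 0.13 0.06] w 88.4 gf 0.0 q [-0.78  0.51  1.26  0.    1.38  0.79]
tool units [-0.09  0.    4.59]
```

Emit:
{"op": "move_arm", "data": {
  "targets": [
    [-0.09, 0, 0.3, 0, 0, 0],
    [0, 0, 0.6, 0, 0, 0],
    [0, 0, 0.6, 0, 0, 0],
    [0, 0, 0.6, 0, 0, 0],
    [0, 0, 0.6, 0, 0, 0],
    [0, 0, 0.6, 0, 0, 0],
    [0, 0, 0.5, 0, 0, 0],
    [0, 0, 0.4, 0, 0, 0],
    [0, 0, 0.25, 0, 0, 0],
    [0, 0, 0.1, 0, 0, 0],
    [0, 0, 0.04, 0, 0, 0],
    [0, 0, 0, 0, 0, 0]
  ]
}}

```text
time_s: 15.22
ee_pos: [496.6, -326.9, 66.3]
tcp_rot: [[1.0, 0.007, 0.0], [0.007, -1.0, -0.0], [0.0, 0.0, -1.0]]
contact_force: [-0.7, -0.5, -0.4]
gripper_width: 87.9
gripper_force: 0.0
```

Emit:
{"op": "move_arm", "data": {
  "targets": [
    [0, 0, 0, 0, 0, 0],
    [0, 0, 0, 0, 0, 0],
    [0, 0, 0, 0, 0, 0],
    [0, 0, 0, 0, 0, 0],
    [0, 0, 0, 0, 0, 0],
    [0, 0, 0, 0, 0, 0],
    [0, 0, 0, 0, 0, 0],
    [0, 0, 0, 0, 0, 0],
    [0, 0, 0, 0, 0, 0],
    [0, 0, 0, 0, 0, 0],
    [0, 0, 0, 0, 0, 0],
    [0, 0, 0, 0, 0, 0]
  ],
  "grip": 0.75
}}

```text
time_s: 16.22
ee_pos: [496.4, -326.9, 66.0]
tcp_rot: [[1.0, 0.007, -0.0], [0.007, -1.0, 0.0], [-0.0, -0.0, -1.0]]
contact_force: [0.7, -0.5, -0.4]
gripper_width: 22.2
gripper_force: 0.0
```

```bash
python3 st.py 496.5 -326 66
python3 - <<'E'
from h import *
p,d=camera("side");cv2.imwrite("pics/s3.png",cv2.resize(p[230:384,180:300,::-1],(467,600),interpolation=cv2.INTER_CUBIC))
E
```

```text
t 16.2167 pos [ 496.4 -326.9   66. ] y-yaw -89.63 z [-0.  0. -1.] F [ 0.7 -0.5 -0.4] M [0.05 0.14 0.04] w 22.2 gf 0.0 q [-0.78  0.63  1.41 -0.    1.11  0.78]
tool units [ 0.   -0.03 -0.  ]
```

View pics/s3.png

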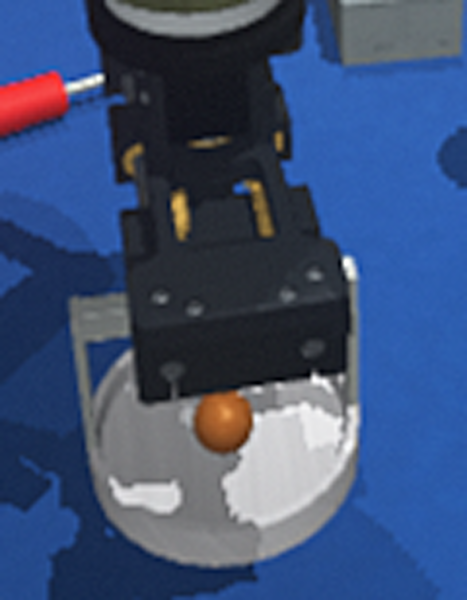

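The fingers are around the bar, and the ball sits mid-dish at crop (222,422). I close gently.

Emit:
{"op": "move_arm", "data": {
  "targets": [
    [0, -0.03, 0, 0, 0, 0],
    [0, 0, 0, 0, 0, 0],
    [0, 0, 0, 0, 0, 0]
  ],
  "grip": 0.82
}}

```text
time_s: 16.52
ee_pos: [496.4, -326.1, 66.0]
tcp_rot: [[1.0, 0.007, 0.0], [0.007, -1.0, -0.0], [0.0, 0.0, -1.0]]
contact_force: [-0.4, -1.1, -0.3]
gripper_width: 15.9
gripper_force: 0.0
```

Emit:
{"op": "move_arm", "data": {
  "targets": [
    [0, 0, 0, 0, 0, 0],
    [0, 0, 0, 0, 0, 0]
  ],
  "grip": 0.85
}}

```text
time_s: 16.68
ee_pos: [496.4, -326.1, 66.0]
tcp_rot: [[1.0, 0.006, -0.0], [0.006, -1.0, 0.0], [-0.0, -0.0, -1.0]]
contact_force: [-0.2, 0.7, -0.7]
gripper_width: 12.7
gripper_force: 0.0
```

Emit:
{"op": "move_arm", "data": {
  "targets": [
    [0, 0, 0, 0, 0, 0],
    [0, 0, 0, 0, 0, 0]
  ],
  "grip": 0.87
}}

```text
time_s: 16.85
ee_pos: [496.4, -326.1, 66.0]
tcp_rot: [[1.0, 0.007, 0.0], [0.007, -1.0, -0.0], [0.0, 0.0, -1.0]]
contact_force: [-0.4, -0.0, -0.4]
gripper_width: 11.8
gripper_force: 0.0
```

Emit:
{"op": "move_arm", "data": {
  "targets": [
    [0, 0, 0, 0, 0, 0],
    [0, 0, 0, 0, 0, 0]
  ],
  "grip": 0.89
}}

```text
time_s: 17.02
ee_pos: [496.4, -325.9, 66.0]
tcp_rot: [[1.0, 0.006, -0.0], [0.006, -1.0, 0.0], [-0.0, -0.0, -1.0]]
contact_force: [-0.4, 1.9, 0.6]
gripper_width: 9.9
gripper_force: 9.4
```

Emit:
{"op": "move_arm", "data": {
  "targets": [
    [0, 0, 0, 0, 0, 0],
    [0, 0, 0, 0, 0, 0],
    [0, 0, 0, 0, 0, 0],
    [0, 0, 0, 0, 0, 0]
  ],
  "grip": 1
}}

```text
time_s: 17.35
ee_pos: [496.4, -325.9, 66.0]
tcp_rot: [[1.0, 0.007, -0.0], [0.007, -1.0, 0.0], [-0.0, -0.0, -1.0]]
contact_force: [0.7, 2.8, -0.9]
gripper_width: 9.3
gripper_force: 30.0
```

```bash
python3 st.py 496.5 -326 66
```

```text
t 17.35 pos [ 496.4 -325.9   66. ] y-yaw -89.62 z [-1.e-04  3.e-04 -1.e+00] F [ 0.7  2.8 -0.9] M [ 0.25  0.21 -0.03] w 9.3 gf 30.0 q [-0.78  0.63  1.41  0.    1.11  0.78]
tool units [ 0.  0. -0.]
```

Emit:
{"op": "move_arm", "data": {
  "targets": [
    [0, 0, -0.04, 0, 0, 0],
    [0, 0, -0.1, 0, 0, 0],
    [0, 0, -0.16, 0, 0, 0],
    [0, 0, -0.22, 0, 0, 0],
    [0, 0, -0.27, 0, 0, 0],
    [0, 0, -0.27, 0, 0, 0],
    [0, 0, -0.27, 0, 0, 0],
    [0, 0, -0.27, 0, 0, 0],
    [0, 0, -0.22, 0, 0, 0],
    [0, 0, -0.16, 0, 0, 0],
    [0, 0, -0.1, 0, 0, 0],
    [0, 0, -0.04, 0, 0, 0]
  ]
}}

```text
time_s: 18.35
ee_pos: [496.5, -326.1, 119.4]
tcp_rot: [[1.0, 0.007, 0.0], [0.007, -1.0, -0.0], [0.0, 0.0, -1.0]]
contact_force: [-0.1, -0.6, -4.4]
gripper_width: 9.2
gripper_force: 30.0
```

```bash
python3 st.py
python3 - <<'E'
from h import *
def ball(tag):
    for n in("side","top"):
        p,d=camera(n);h=p.astype(int);m=(h[...,0]>120)&(h[...,0]-h[...,2]>70)&(h[...,1]<130)
        W=world(n,d);c=read_state()["ee_pos"];m&=(np.hypot(W[...,0]-c[0],W[...,1]-c[1])<60)&(W[...,2]<c[2]-20)&(W[...,2]>c[2]-70)&(d>0)
        print(tag,n,m.sum(),(np.median(W[m],0)-c).round(1) if m.any() else '')
ball("b")
p,d=camera("side");W=world("side",d);c=read_state()["ee_pos"]
m=(np.hypot(W[...,0]-c[0],W[...,1]-c[1])<62)&(W[...,2]>c[2]-70)&(W[...,2]<c[2]-30)&(p.min(-1)>60)
Q=W[m];x=Q[:,0];z=Q[:,2]
r=np.hypot(Q[:,0]-c[0],Q[:,1]-c[1]);k=(r>51);A=np.c_[Q[k,:2]-c[:2],np.ones(k.sum())]
for nm,lo in(("rim",-47),):
    kk=k&(z>c[2]-47.5);A=np.c_[Q[kk,:2]-c[:2],np.ones(kk.sum())];s=np.linalg.lstsq(A,z[kk]-c[2],rcond=None)[0];print('rim tilt deg',np.degrees(s[:2]).round(1),s[2].round(1),kk.sum())
E
```

```text
t 18.35 pos [ 496.5 -326.1  119.4] y-yaw -89.63 z [ 3.e-04 -3.e-04 -1.e+00] F [-0.1 -0.6 -4.4] M [ 0.02  0.13 -0.04] w 9.2 gf 30.0 q [-0.78  0.56  1.35 -0.    1.23  0.78]
b side 150 [ -1.2  -6.4 -37. ]
b top 0 
rim tilt deg [0.4 1.3] -41.6 545
```

The ball is centred and the dish level. I turn it.

Emit:
{"op": "move_arm", "data": {
  "targets": [
    [0, 0, 0, 0, 0, -0.004],
    [0, 0, 0, 0, 0, -0.01],
    [0, 0, 0, 0, 0, -0.016],
    [0, 0, 0, 0, 0, -0.02],
    [0, 0, 0, 0, 0, -0.02],
    [0, 0, 0, 0, 0, -0.02],
    [0, 0, 0, 0, 0, -0.02],
    [0, 0, 0, 0, 0, -0.02],
    [0, 0, 0, 0, 0, -0.02],
    [0, 0, 0, 0, 0, -0.02],
    [0, 0, 0, 0, 0, -0.02],
    [0, 0, 0, 0, 0, -0.02]
  ]
}}

```text
time_s: 19.5
ee_pos: [496.3, -326.0, 118.7]
tcp_rot: [[0.784, 0.621, -0.0], [0.621, -0.784, 0.0], [-0.0, -0.001, -1.0]]
contact_force: [0.0, 0.4, -3.3]
gripper_width: 9.2
gripper_force: 30.0
```

Emit:
{"op": "move_arm", "data": {
  "targets": [
    [0, 0, 0, 0, 0, -0.02],
    [0, 0, 0, 0, 0, -0.02],
    [0, 0, 0, 0, 0, -0.02],
    [0, 0, 0, 0, 0, -0.02],
    [0, 0, 0, 0, 0, -0.02],
    [0, 0, 0, 0, 0, -0.02],
    [0, 0, 0, 0, 0, -0.02],
    [0, 0, 0, 0, 0, -0.02],
    [0, 0, 0, 0, 0, -0.02],
    [0, 0, 0, 0, 0, -0.02],
    [0, 0, 0, 0, 0, -0.02],
    [0, 0, 0, 0, 0, -0.02]
  ]
}}

```text
time_s: 20.5
ee_pos: [496.3, -326.0, 118.7]
tcp_rot: [[0.146, 0.989, -0.0], [0.989, -0.146, 0.0], [0.0, -0.0, -1.0]]
contact_force: [0.6, -0.0, -3.1]
gripper_width: 9.3
gripper_force: 30.0
```

Emit:
{"op": "move_arm", "data": {
  "targets": [
    [0, 0, 0, 0, 0, -0.016],
    [0, 0, 0, 0, 0, -0.01],
    [0, 0, 0, 0, 0, -0.0055],
    [0, 0, 0, 0, 0, 0],
    [0, 0, 0, 0, 0, 0]
  ]
}}

```text
time_s: 20.92
ee_pos: [496.4, -326.1, 118.9]
tcp_rot: [[0.052, 0.999, -0.0], [0.999, -0.052, 0.0], [0.0, -0.0, -1.0]]
contact_force: [0.4, -0.4, -4.1]
gripper_width: 9.3
gripper_force: 30.0
```

```bash
python3 st.py 532.4 11.4 119
```

```text
t 20.9167 pos [ 496.4 -326.1  118.9] y-yaw -2.99 z [-2.e-04  2.e-04 -1.e+00] F [ 0.4 -0.4 -4.1] M [-0.1   0.06 -0.04] w 9.3 gf 30.0 q [-0.78  0.56  1.35  0.    1.23 -0.73]
tool units [13.56  0.73 -0.  ]
```

Emit:
{"op": "move_arm", "data": {
  "targets": [
    [0.05, 0.003, 0, 0, 0, 0],
    [0.1, 0.005, 0, 0, 0, 0],
    [0.15, 0.008, 0, 0, 0, 0],
    [0.2, 0.01, 0, 0, 0, 0],
    [0.25, 0.013, 0, 0, 0, 0],
    [0.3, 0.016, 0, 0, 0, 0],
    [0.3, 0.016, 0, 0, 0, 0],
    [0.3, 0.016, 0, 0, 0, 0],
    [0.3, 0.016, 0, 0, 0, 0],
    [0.3, 0.016, 0, 0, 0, 0],
    [0.3, 0.016, 0, 0, 0, 0],
    [0.3, 0.016, 0, 0, 0, 0]
  ]
}}

```text
time_s: 21.92
ee_pos: [504.0, -254.3, 119.0]
tcp_rot: [[0.051, 0.999, 0.0], [0.999, -0.051, -0.0], [-0.0, 0.0, -1.0]]
contact_force: [0.0, 0.8, -3.5]
gripper_width: 9.5
gripper_force: 30.0
```

Emit:
{"op": "move_arm", "data": {
  "targets": [
    [0.3, 0.016, 0, 0, 0, 0],
    [0.3, 0.016, 0, 0, 0, 0],
    [0.3, 0.016, 0, 0, 0, 0],
    [0.3, 0.016, 0, 0, 0, 0],
    [0.3, 0.016, 0, 0, 0, 0],
    [0.3, 0.016, 0, 0, 0, 0],
    [0.3, 0.016, 0, 0, 0, 0],
    [0.3, 0.016, 0, 0, 0, 0],
    [0.3, 0.016, 0, 0, 0, 0],
    [0.3, 0.016, 0, 0, 0, 0],
    [0.3, 0.016, 0, 0, 0, 0],
    [0.3, 0.016, 0, 0, 0, 0]
  ]
}}

```text
time_s: 22.92
ee_pos: [513.4, -164.8, 119.0]
tcp_rot: [[0.052, 0.999, -0.0], [0.999, -0.052, -0.0], [-0.0, -0.0, -1.0]]
contact_force: [-0.5, 0.4, -4.1]
gripper_width: 10.1
gripper_force: 30.0
```

Emit:
{"op": "move_arm", "data": {
  "targets": [
    [0.3, 0.016, 0, 0, 0, 0],
    [0.3, 0.016, 0, 0, 0, 0],
    [0.3, 0.016, 0, 0, 0, 0],
    [0.3, 0.016, 0, 0, 0, 0],
    [0.3, 0.016, 0, 0, 0, 0],
    [0.3, 0.016, 0, 0, 0, 0],
    [0.3, 0.016, 0, 0, 0, 0],
    [0.3, 0.016, 0, 0, 0, 0],
    [0.3, 0.016, 0, 0, 0, 0],
    [0.3, 0.016, 0, 0, 0, 0],
    [0.3, 0.016, 0, 0, 0, 0],
    [0.3, 0.016, 0, 0, 0, 0]
  ]
}}

```text
time_s: 23.92
ee_pos: [522.8, -75.2, 119.0]
tcp_rot: [[0.052, 0.999, -0.0], [0.999, -0.052, 0.0], [0.0, -0.0, -1.0]]
contact_force: [0.3, -0.1, -3.1]
gripper_width: 9.2
gripper_force: 30.0
```

Emit:
{"op": "move_arm", "data": {
  "targets": [
    [0.3, 0.016, 0, 0, 0, 0],
    [0.3, 0.016, 0, 0, 0, 0],
    [0.3, 0.016, 0, 0, 0, 0],
    [0.3, 0.016, 0, 0, 0, 0],
    [0.3, 0.016, 0, 0, 0, 0],
    [0.3, 0.016, 0, 0, 0, 0],
    [0.3, 0.016, 0, 0, 0, 0],
    [0.3, 0.016, 0, 0, 0, 0],
    [0.3, 0.016, 0, 0, 0, 0],
    [0.25, 0.013, 0, 0, 0, 0],
    [0.2, 0.01, 0, 0, 0, 0],
    [0.15, 0.008, 0, 0, 0, 0]
  ]
}}

```text
time_s: 24.92
ee_pos: [531.4, 6.9, 119.0]
tcp_rot: [[0.051, 0.999, -0.0], [0.999, -0.051, 0.0], [0.0, -0.0, -1.0]]
contact_force: [-0.0, 0.3, -3.4]
gripper_width: 9.3
gripper_force: 30.0
```

Emit:
{"op": "move_arm", "data": {
  "targets": [
    [0.1, 0.005, 0, 0, 0, 0],
    [0.07, 0.003, 0, 0, 0, 0],
    [0.04, 0.003, 0, 0, 0, 0],
    [0, 0, 0, 0, 0, 0],
    [0, 0, 0, 0, 0, 0],
    [0, 0, 0, 0, 0, 0],
    [0, 0, 0, 0, 0, 0]
  ]
}}

```text
time_s: 25.5
ee_pos: [531.9, 11.3, 119.0]
tcp_rot: [[0.052, 0.999, -0.0], [0.999, -0.052, -0.0], [-0.0, -0.0, -1.0]]
contact_force: [-0.2, 0.2, -3.2]
gripper_width: 9.7
gripper_force: 30.0
```

```bash
python3 st.py 532.4 11.4 119
python3 - <<'E'
from h import *
p,d=camera("side");np.savez("side3",p=p,d=d);cv2.imwrite("pics/s4.png",cv2.resize(p[110:270,180:345,::-1],(618,600),interpolation=cv2.INTER_CUBIC))
W=world("side",d)
h=p.astype(int);c=np.array([532.4,11.4]);r=np.hypot(W[...,0]-c[0],W[...,1]-c[1])
m=(h[...,0]-h[...,2]>60)&(r<62)&(W[...,2]<95)&(W[...,2]>50);Q=W[m]
from scipy.optimize import least_squares
s=least_squares(lambda v:np.linalg.norm(Q-v,axis=1)-12.5,[532,11,72],loss='soft_l1');print('ball',len(Q),s.x.round(1))
m=(r<62)&(W[...,2]>45)&(W[...,2]<82)&(p.min(-1)>60)&(W[...,0]<595);Q=W[m];print('dish',len(Q),cv2.minAreaRect(Q[:,:2].astype(np.float32)),np.percentile(Q[:,2],[1,99]))
m=(W[...,0]>600)&(W[...,0]<680)&(W[...,1]>-80)&(W[...,1]<100)&(W[...,2]>50)&(W[...,2]<135);Q=W[m];print('panel',cv2.minAreaRect(Q[:,:2].astype(np.float32)),Q[:,2].max())
E
```

```text
t 25.5 pos [531.9  11.3 119. ] y-yaw -2.97 z [-0. -0. -1.] F [-0.2  0.2 -3.2] M [-0.07  0.05 -0.01] w 9.7 gf 30.0 q [-0.2   0.47  1.53 -0.    1.14 -0.15]
tool units [ 0.    0.02 -0.  ]
ball 16 [531.2  11.5  75.9]
dish 1126 ((530.946533203125, 8.315105438232422), (112.00623321533203, 106.98933410644531), 80.41371154785156) [59.06621568 79.70055491]
panel ((631.5010375976562, 1.5606422424316406), (114.16189575195312, 12.197028160095215), 88.45458221435547) 129.01895884056614
```

View pics/s4.png

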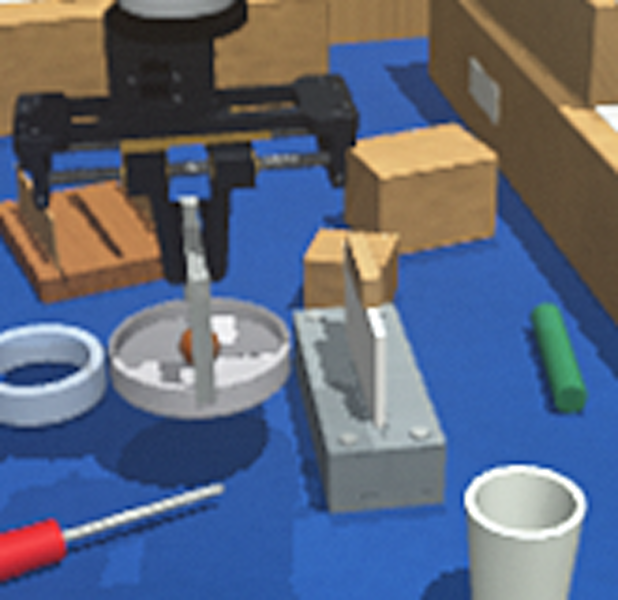

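The dish hangs level in front of the panel, with its bar parallel to it and the ball in the middle at crop (200,345). The panel is still home and the other things are undisturbed. I hand the job in.

Emit:
{"op": "move_arm", "data": {
  "targets": [
    [0, 0.01, 0, 0, 0, 0],
    [0, 0, 0, 0, 0, 0],
    [0, 0, 0, 0, 0, 0],
    [0, 0, 0, 0, 0, 0],
    [0, 0, 0, 0, 0, 0],
    [0, 0, 0, 0, 0, 0]
  ]
}}

```text
time_s: 26.05
ee_pos: [532.2, 11.5, 119.0]
tcp_rot: [[0.052, 0.999, 0.0], [0.999, -0.052, 0.0], [0.0, 0.0, -1.0]]
contact_force: [-0.9, 0.7, -4.5]
gripper_width: 9.4
gripper_force: 30.0
```

```bash
python3 -c "
from bench import job_done
print(job_done())"
```

```text
the job is handed in; nothing more can be done
None
```

The job is handed in at 26 s (no verdict shown): the panel stands fully home in the stand, and the dish is held still and level about 10 cm in front of it, handle bar parallel to it and ball centred.

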